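Spin the drying turntable and brake it at the index

ROBOT

A 7-joint arm with a two-finger parallel gripper is mounted at the origin on a cart in front of the work surface, level with it; the furniture and walls round the work are solid. World frame = base frame: x ahead of the robot, y to its left, z up, the work surface at z = 0. Lengths are in m, angles in rad, forces in N, time in s.
With the tool pointing down it reaches from about 0.4 to 0.925 m from the base axis. Payload 4.1 kg.
Tool frame: the origin (TCP) lies midway between the tips of the shut fingers; the grasp point (between the pads) lies bot.hold_point_z behind it (bot.hold_point_z is the distance from the TCP to the grasp point, in m); z points along the fingers, y is the line along which they close (so a half turn about z gives the same grasp; the last joint's range is limited). The gripper opens to 85 mm and grips with 20 to 120 N. Pads are 22 mm wide; open, the fingers measure 114 mm over their backs; the gripper's body (76 mm by 85 mm) begins 54 mm behind the grasp point. The pads swing forward as they close: fully open they stand 13 mm farther back than shut.
Start: joints at [-1.439, 0.398, 0.045, 1.537, -0.019, 1.207, -0.051], TCP at [0.149, 0.633, 0.231] pointing down, gripper open.
Joint ranges: [-2.82, 2.82], [-0.49, 2.23], [-1.37, 1.46], [0, 2.46], [-1.36, 4.5], [0.23, 2], [-2.94, 2.94]. Speed limits (rad/s): [2.57, 2.57, 3.14, 3.14, 3.14, 3.14, 3.14].

INTERFACE

Orientations are given as a unit quaternion [x, y, z, w].
In Python, from workcell import bot gives the robot as it stands. The module is installed in compiled form; this text tells all that it offers. Calls block until the motion is done:
- bot.reach(position, orientation): joint-space move of the TCP to a pose.
- bot.move_linear(position, rot=None, feed=0.15): straight line of the TCP; rot=None keeps the orientation; feed is the mean speed in m/s.
- bot.movej(angles): joint-space move.
- bot.ungrasp() and bot.close_gripper(grasp_force=None): open the fingers fully, or close them until they stop; grasp_force is the grip in N (None keeps the last).
- bot.sleep(seconds).
- bot.solve_ik(position, orientation): joint angles nearest the present ones, or None.
- bot.sense(): the state.
- bot.capture(name): name is "scene" or "top" or "wrist"; returns the picture (420x560x3 uint8, blue, green, red); there is no depth.
- bot.camera_info(name): a dict with "mtx" (3x3 intrinsics, pixels), "dist_coeffs" ([k1, k2, p1, p2, k3] as OpenCV has them; the pictures are not rectified), "camera_from_world" (4x4, takes a point from world to camera coordinates); the wrist camera has in their place "hand_eye" (4x4, takes a point from camera to tool coordinates, whose origin is the TCP and whose axes are the flange's). Camera axes: x right, y down, z forward; pixel columns grow to the right and rows downward; lengths in m; the calibration is good to about 2 mm. A picture is of the moment at which its call begins: read the wrist's pose just before it. camera_info takes no time and is no camera call.
A pose or a line that the arm cannot do raises bot.MotionError and nothing moves.
- bot.finish_job(): hands the job in; it is judged then, once.
The state is a dict: "t": time; "joint_positions": joint angles; "joint_vel": joint speeds; "joint_torque": joint torques, N m; "tcp_pos": TCP position; "tcp_rot": TCP orientation; "force": force on the tool from outside, world axes, zero at the start; "wrist_torque": the same for the moment, N m; "gripper_width": finger opening in m; "finger_force": force on a finger pad.
Only numpy, scipy, OpenCV 4.12 (cv2) and the standard library are available. Lean on these libraries where they do the work, as an engineer would, in place of code of your own. Each camera call takes 0.05 s, during which the arm holds its last target. There are 200 camera calls.

TASK

Level the wet varnish on the pegs: with a fingertip against its upright post, give the drying turntable one flick counter-clockwise (seen from above) so that it spins freely and the post runs past the index block at least once. Leave the post alone from then on, and on a later pass brake the turntable with a fingertip on its flat plate so that the first place it stops is with the post in front of the index block, within the block's width. Finish while still pressing the fingertip on the plate to hold it there, and keep off the pegs, their hub and the things standing about.

Things in the scene. Friction and masses are not known exactly. Their poses are not given: they have to be found in the camera images.
- stand: fixed stand of the turntable: round dark wooden foot (156 mm across, 20 mm high) on the work surface. Origin: centre of the foot's underside, on the vertical axis of rotation; z up; its -x axis points from the axis of rotation to the index block
- index (a point): middle of the inner face of the index block, 50 mm above the work surface, 116 mm from the axis of rotation. The block is an upright dark wooden block (32 mm wide across, 16 mm thick, 64 mm high) on an arm of the stand just outside the plate's rim, with a thin brass pointer line on its top
- spinner (a joint): turn angle of the plate (rad), counter-clockwise from above positive, counting on over several turns, no limit; at 0, 2 pi, 4 pi ... the post is exactly in front of the index block. Starts at -3.9 to -2.4. Free bearing: loses about a tenth of its speed each second and 0.05 rad/s besides (3 rad/s runs on for about three turns); a few newtons of fingertip on the ring stop it almost at once
- plate: round wooden plate of the turntable, 210 mm across, 10 mm thick. Origin: centre of its underside, on the axis of rotation, 40 mm above the work surface; its flat top is 50 mm above the work surface. Free flat ring to brake on: from 70 to 102 mm from the axis (the post passes inside it)
- post: the one upright wooden post on the plate, for flicking: 12 mm thick, 28 mm high (18 mm wide foot, 4 mm high), 60 mm from the axis. Origin: centre of its foot on the plate's top
- post_mid (a point): middle of the post, 14 mm above the plate's top
- hub: round wooden hub in the middle of the plate, 56 mm across, 14 mm high, with three black violin pegs standing in it, up to 58 mm above the plate's top and within 28 mm of the axis; wet varnish: not to be touched
- varnish_jar: brown varnish jar with black lid, 56 mm across, 87 mm high; bystander, origin at the centre of its underside
- varnish_brush: varnish brush lying on the bench, 146 mm long; bystander
- cork_block: cork block 45x70x30 mm; bystander
- spool_clamp: wooden spool clamp lying on the bench, 95 mm long; bystander
- rosin: round brown cake of rosin, 43 mm across, 16 mm high; bystander
- spirit_jar: white spirit jar with wooden lid, 52 mm across, 102 mm high, at the back; bystander

How it is judged:
On the way, in this order (a step that is already met when the one before it is completed fails the run):
1. the flicked turntable runs past the index with no finger on it (value of joint spinner above 0.3 rad and velocity of joint spinner above 0.3 rad/s and contact force between the fingers and plate below 0.05 N), for 0.2 s.
2. on a later pass it is stopped by a fingertip on the plate with the post in front of the index block (value of joint spinner above 5.9 rad and x of post_mid in the frame of stand below 0 m and y of post_mid in the frame of stand between -0.016 and 0.016 m and velocity of joint spinner between -0.05 and 0.05 rad/s and contact force between the fingers and plate above 0.3 N), for 0.3 s.
At the end, for the whole second after the job is handed in: after at least one free pass of the index, the turntable stands still with the middle of the post within the 32 mm width of the index block (16 mm either side), held by a fingertip pressing on the plate with more than 0.3 N and not touching the post (all of step 2 and contact force between the fingers and post below 0.05 N); the arm keeps its last pose, push and grip.
It fails at once if the post is touched after it has first passed the index (value of joint spinner above 0.3 rad and contact force between any of the arm, the fingers and post above 0.1 N).
It fails at once if after first passing the index, the turntable comes to a stop away from the index block (value of joint spinner above 0.3 rad and velocity of joint spinner below 0.02 rad/s and (x of post_mid in the frame of stand above 0 m or y of post_mid in the frame of stand above 0.018 m or y of post_mid in the frame of stand below -0.018 m)).
It fails at once if the pegs or their hub are touched (contact force between any of the arm, the fingers and hub above 0.2 N).
It fails at once if a bystander is moved (distance of any of varnish_jar, varnish_brush, cork_block, spool_clamp, rosin, spirit_jar from where it was at the start of the episode above 0.03 m).
It also fails if it takes over 58 s, if anything falls off the work surface, if the arm or the gripper's body presses on something with over 40 N, if the wrist force passes 120 N, or if a joint passes its speed limit or range.

## Working session

There is one attempt and no reset: what is moved stays moved. The work goes in short steps, each a Python script; the robot and the scene stay as the last script left them, time stands still between calls to the robot, and variables do not carry over. Pictures are saved under pics/ and viewed, at most 10 in all, crops included, and the job is handed in when it is done.

```bash
mkdir -p pics
python3 - <<'E'
from workcell import bot
import cv2,numpy as np
a=bot.capture("scene");b=bot.capture("top")
cv2.imwrite("pics/s.png",a);cv2.imwrite("pics/t.png",b)
s=bot.sense();print(s)
for n in("scene","top","wrist"):print(n,bot.camera_info(n))
print(bot.hold_point_z)
E
```

```text
{'t': 0.1, 'joint_positions': array([-1.43903009,  0.39913213,  0.04508176,  1.53777416, -0.01870035,
        1.20691643, -0.05070711]), 'joint_vel': array([ 0.0011686 , -0.0012652 ,  0.0015856 , -0.00282302,  0.00086985,
        0.00086657, -0.00071046]), 'joint_torque': array([ 4.37143186e-03, -4.76259792e+01,  1.37038853e+00, -2.54948562e+01,
        1.19971621e-02,  5.01314382e-03, -1.67097461e-06]), 'tcp_pos': array([0.14854011, 0.63219913, 0.23035021]), 'tcp_rot': array([ 1.15096152e-01,  9.93353944e-01, -9.03486944e-04, -3.30016110e-05]), 'force': array([-0.26755766,  0.44975347, -0.11812594]), 'wrist_torque': array([ 0.01419277,  0.04301347, -0.0210645 ]), 'finger_force': 0.0, 'gripper_width': 0.08501247612072856}
scene {'mtx': array([[476.17341139,   0.        , 278.87229015],
       [  0.        , 476.17341139, 207.77680207],
       [  0.        ,   0.        ,   1.        ]]), 'dist_coeffs': array([-0.05520271,  0.        ,  0.        ,  0.        ,  0.        ]), 'camera_from_world': array([[-0.89696103, -0.44200697, -0.00952649,  0.47217262],
       [-0.32582645,  0.6754
[... 598 characters left out ...]
385,  1.5181611 ],
       [ 0.        ,  0.        ,  0.        ,  1.        ]])}
wrist {'mtx': array([[296.13658847,   0.        , 284.83013699],
       [  0.        , 296.13658847, 212.43816452],
       [  0.        ,   0.        ,   1.        ]]), 'dist_coeffs': array([-0.05524258,  0.        ,  0.        ,  0.        ,  0.        ]), 'hand_eye': array([[-1.18864378e-03, -9.49520797e-01, -3.13701839e-01,
         8.10458498e-02],
       [ 9.99999003e-01, -8.89377403e-04, -1.09709352e-03,
         6.89036441e-04],
       [ 7.62713790e-04, -3.13702830e-01,  9.49520907e-01,
        -1.41771058e-01],
       [ 0.00000000e+00,  0.00000000e+00,  0.00000000e+00,
         1.00000000e+00]])}
0.0187
```

View pics/s.png

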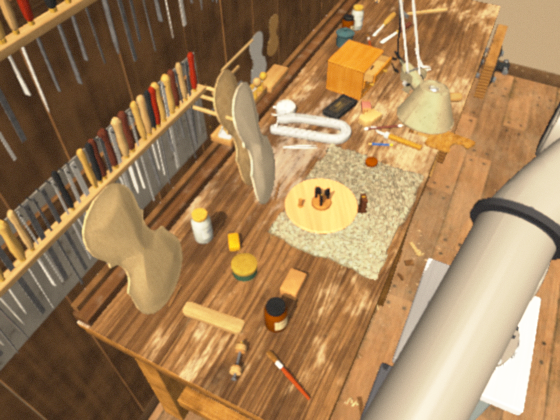

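View pics/t.png

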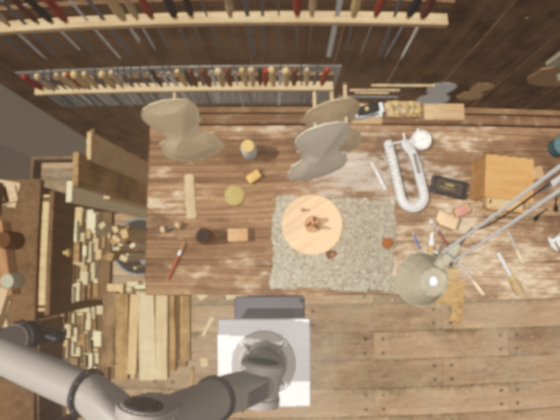

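The scene view shows the plate around (321,205), with the post at (302,203) and the index block at (362,203). In the top view the plate is around (312,224), the post near (305,210) and the block near (331,254).

```bash
cat > h.py <<'E'
from workcell import bot
import cv2,numpy as np
from scipy.spatial.transform import Rotation as R
def ray(name,uv,z,T=None):
    c=bot.camera_info(name)
    p=cv2.undistortPoints(np.array(uv,float).reshape(-1,1,2),c["mtx"],c["dist_coeffs"]).reshape(-1,2)
    d=np.c_[p,np.ones(len(p))]
    if T is None: T=np.linalg.inv(c["camera_from_world"])
    D=d@T[:3,:3].T;o=T[:3,3]
    return o+D*((z-o[2])/D[:,2])[:,None]
def wristT(s):
    T=np.eye(4);T[:3,:3]=R.from_quat(s["tcp_rot"]).as_matrix();T[:3,3]=s["tcp_pos"]
    return T@bot.camera_info("wrist")["hand_eye"]
def plate(img,near=None):
    hsv=cv2.cvtColor(img,cv2.COLOR_BGR2HSV)
    m=cv2.inRange(hsv,(10,70,150),(28,255,255))
    m=cv2.morphologyEx(m,cv2.MORPH_OPEN,np.ones((3,3)))
    cs,_=cv2.findContours(m,cv2.RETR_EXTERNAL,cv2.CHAIN_APPROX_NONE)
    if near is not None: cs=[c for c in cs if cv2.pointPolygonTest(c,near,True)>-15]
    return max(cs,key=cv2.contourArea)
E
python3 - <<'E'
from h import *
for n,f,near,px in(("scene","s",(321,190),[(302,203),(362,200)]),("top","t",(300,235),[(305,210),(331,254)])):
    im=cv2.imread(f"pics/{f}.png");c=cv2.convexHull(plate(im,near))
    P=ray(n,c.reshape(-1,2),.05)[:,:2].astype(np.float32)
    print(n,cv2.minEnclosingCircle(P),cv2.fitEllipse(P))
    print(ray(n,px,.064))
a=cv2.imread("pics/s.png")[150:260,260:400];b=cv2.imread("pics/t.png")[175:275,262:402]
cv2.imwrite("pics/c.png",np.vstack([cv2.resize(a,None,fx=3,fy=3),cv2.resize(b,None,fx=2.5,fy=2.5)[:,:420] if 0 else cv2.resize(b,(420,270))]))
E
```

```text
scene ((0.5189216136932373, -0.71189284324646), 1.2976208925247192) ((0.5734668970108032, -0.5667474865913391), (1.3382315635681152, 2.654170274734497), 163.9435272216797)
[[ 0.51937109 -0.13475125  0.064     ]
 [ 0.37072949 -0.21916933  0.064     ]]
top ((0.3773551285266876, -0.09176978468894958), 1.1183780431747437) ((0.36429348587989807, -0.12367598712444305), (1.2359219789505005, 2.4081332683563232), 162.8218536376953)
[[ 0.52129142 -0.14507127  0.064     ]
 [ 0.37137462 -0.23160502  0.064     ]]
```

View pics/c.png

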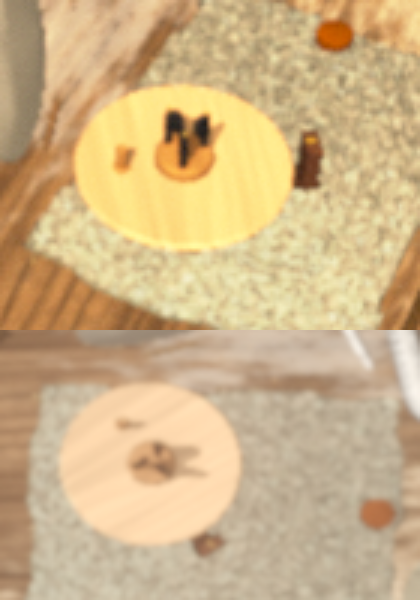

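The plate centre is roughly (0.465,-0.17), with the post at about (0.52,-0.14) on the far side from the block at (0.37,-0.225). Next I take a close look with the wrist camera.

```bash
cat >> h.py <<'E'
def rot(phi): # tool down, tool x pointing inward (-u)
    u=np.array([np.cos(phi),np.sin(phi),0]);z=np.array([0,0,-1.])
    return R.from_matrix(np.c_[-u,np.cross(z,-u),z]).as_quat()
E
python3 - <<'E'
from h import *
bot.close_gripper()
phi=np.radians(30)
bot.reach([.465+.07*np.cos(phi),-.175+.07*np.sin(phi),.27],rot(phi))
s=bot.sense();im=bot.capture("wrist");np.save("T1.npy",wristT(s))
cv2.imwrite("pics/w1.png",im);print(s["t"],s["tcp_pos"],s["joint_positions"],s["force"])
print(bot.sense()["gripper_width"])
E
```

```text
3.8833 [ 0.5259569  -0.13916737  0.26982493] [-0.78954253  0.43973064  1.2989705   1.75917804 -0.441655    1.28554699
  2.71067851] [ 0.65013118 -0.36960639  0.72220268]
-9.79605650667051e-05
```

View pics/w1.png

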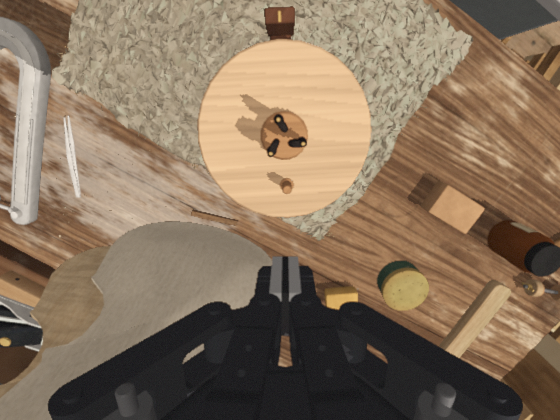

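The wrist view shows the plate centred near (285,127), the hub and pegs at (285,135), the post at (287,186) and the index block at (280,20). A tall violin plate stands behind to the left, around (170,300).

Run:
```python
from h import *
im=cv2.imread("pics/w1.png");T=np.load("T1.npy")
hsv=cv2.cvtColor(im,cv2.COLOR_BGR2HSV)
print(hsv[100,240],hsv[60,150],hsv[200,150])
m=cv2.inRange(hsv,(8,60,170),(25,200,255));m[225:]=0
m=cv2.morphologyEx(m,cv2.MORPH_OPEN,np.ones((9,9)))
c=max(cv2.findContours(m,cv2.RETR_EXTERNAL,cv2.CHAIN_APPROX_NONE)[0],key=cv2.contourArea)
h=cv2.convexHull(c).reshape(-1,2);print(cv2.boundingRect(h))
P=ray("wrist",h,.05,T)[:,:2].astype(np.float32);e=cv2.fitEllipse(P);print("plate",e,cv2.minEnclosingCircle(P))
# post: top disc z=.078, foot .05 ; block top z=.064
post=ray("wrist",[(287,183)],.078,T)[0];foot=ray("wrist",[(287,189)],.052,T)[0];blk=ray("wrist",[(280,17)],.064,T)[0]
print("post",post,foot,"blk",blk)
C=np.array(e[0])
for p in(post,foot,blk):d=p[:2]-C;print(np.hypot(*d),np.degrees(np.arctan2(d[1],d[0])))
Tc=np.linalg.inv(bot.camera_info("scene")["camera_from_world"]);print("scenecam",Tc[:3,3])
for z in(0,.1,.2,.3,.4):print(z,"scene low",ray("scene",[(265,200),(240,85)],z)[:,:2].round(3).tolist(),"top",ray("top",[(300,177),(345,160),(325,150),(325,122)],z)[:,:2].round(3).tolist())
cv2.imwrite("pics/w1c.png",np.hstack([cv2.resize(im[150:230,245:325],(400,400),interpolation=cv2.INTER_CUBIC),cv2.resize(im[0:80,245:325],(400,400),interpolation=cv2.INTER_CUBIC)]))
```

```text
[ 16  86 239] [ 18  60 152] [ 15  66 167]
(198, 39, 173, 179)
plate ((0.47640830278396606, -0.16865219175815582), (0.20642708241939545, 0.20937980711460114), 80.2254409790039) ((0.4788186550140381, -0.16842800378799438), 0.10689979046583176)
post [ 0.51915601 -0.139526    0.078     ] [ 0.53068156 -0.13263403  0.052     ] blk [ 0.37302587 -0.23260638  0.064     ]
0.051727180848004574 34.26859968452926
0.06513749965164278 33.57003363566325
0.12156506997677893 -148.25833971407772
scenecam [0.17201155 0.69626941 1.06324802]
0 scene low [[0.647, -0.151], [1.012, -0.645]] top [[0.648, -0.132], [0.71, -0.295], [0.747, -0.223], [0.852, -0.225]]
0.1 scene low [[0.603, -0.071], [0.933, -0.519]] top [[0.629, -0.127], [0.687, -0.28], [0.722, -0.213], [0.82, -0.215]]
0.2 scene low [[0.558, 0.009], [0.854, -0.393]] top [[0.61, -0.123], [0.664, -0.266], [0.697, -0.203], [0.788, -0.205]]
0.3 scene low [[0.513, 0.088], [0.775, -0.267]] top [[0.591, -0.119], [0.642, -0.251], [0.672, -0.193], [0.757, -0.195]]
0.4 scene low [[0.469, 0.168], [0.696, -0.14]] top [[0.573, -0.115], [0.619, -0.236], [0.647, -0.183], [0.725, -0.184]]
```

View pics/w1c.png

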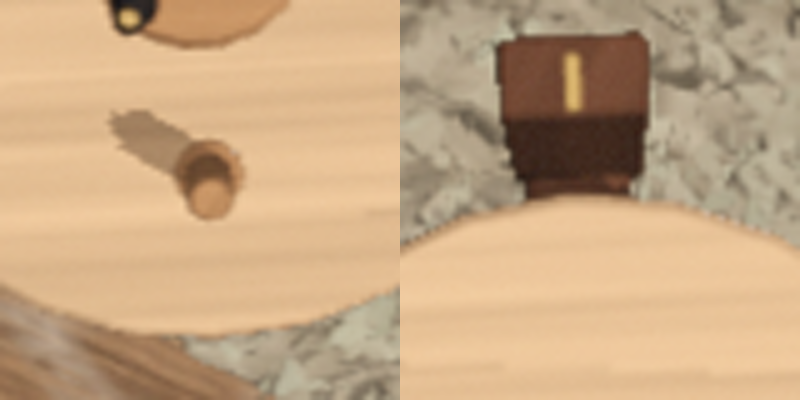

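```bash
cat >> h.py <<'E'
C=np.array([.4764,-.1687]);PHI0=np.radians(33.5);IDX=np.radians(211.7)
PM=PHI0+.18;U=np.array([np.cos(PM),np.sin(PM)]);TT=np.array([-U[1],U[0]])
def at(r,t,z):return [*(C+r*U+t*TT),z]
E
python3 - <<'E'
from h import *
im=cv2.imread("pics/w1.png");T=np.load("T1.npy")
for uv,z in(((287.4,189.6),.078),((286.6,185),.052)):
    d=ray("wrist",[uv],z,T)[0][:2]-C;print(np.hypot(*d),np.degrees(np.arctan2(d[1],d[0])))
q=rot(PM)
for p in(at(.066,-.039,.13),at(.066,-.039,.063),at(.066,.03,.063),at(.088,.0,.05)):print(np.round(bot.solve_ik(p,q),2))
bot.reach(at(.088,0,.13),q);bot.move_linear(at(.088,0,.056))
f0=bot.sense()["force"]
for k in range(14):
    bot.move_linear(at(.088,0,.056-.001*(k+1)),feed=.02);bot.sleep(.1);s=bot.sense();f=s["force"]-f0;print(k,s["tcp_pos"].round(4),f.round(2))
    if f[2]>4:break
s=bot.sense();im=bot.capture("wrist");b=bot.capture("scene");cv2.imwrite("pics/w2.png",np.hstack([cv2.resize(im,(400,300)),cv2.resize(b[130:280,220:420],(400,300))]))
np.save("w2.npy",im);print(s["t"])
bot.move_linear(at(.088,0,.08),feed=.1);print(bot.sense()["t"])
E
```

```text
0.059568537382416124 34.20646204783878
0.06005068645989297 33.42183965375231
[-0.46  0.49  0.86  1.85 -0.44  1.    2.93]
[-0.31  0.53  0.65  1.9  -0.42  0.85  2.9 ]
[-0.41  0.44  0.65  2.04 -0.37  0.79  2.8 ]
[-0.39  0.52  0.65  1.96 -0.43  0.8   2.84]
0 [ 0.5403 -0.1078  0.0555] [-1.34 -0.24  0.42]
1 [ 0.5399 -0.1078  0.054 ] [-1.57  0.77 -0.44]
2 [ 0.5399 -0.1078  0.053 ] [-0.78  0.32  0.36]
3 [ 0.5399 -0.1078  0.052 ] [-0.9   0.71  0.33]
4 [ 0.5399 -0.1078  0.051 ] [-0.21  0.36 -0.28]
5 [ 0.5401 -0.1079  0.0501] [-0.42 -1.38  1.88]
6 [ 0.5409 -0.1086  0.0501] [-0.73 -1.57  7.31]
7.6583
8.2167
```

View pics/w2.png

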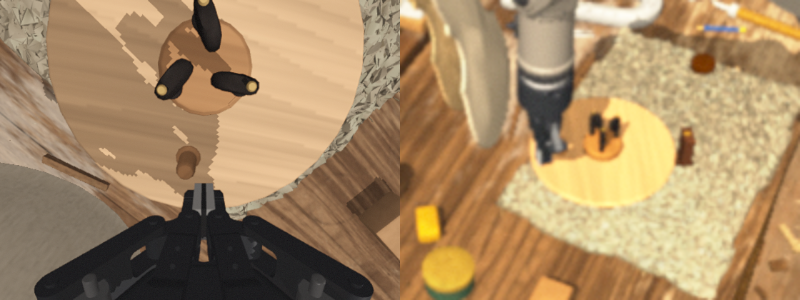

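Contact is at z=0.050, with about 5–7 N per commanded mm. Next I rehearse the press timing and check post detection in the scene camera.

```bash
cat >> h.py <<'E'
TH=np.radians(np.arange(0,360,3))
def proj(P):
    c=bot.camera_info("scene");M=c["camera_from_world"]
    return cv2.projectPoints(P,cv2.Rodrigues(M[:3,:3])[0],M[:3,3],c["mtx"],c["dist_coeffs"])[0].reshape(-1,2)
def sig(im):
    """mean colour of a post-shaped column at each spinner angle TH (0 = index)"""
    f=cv2.GaussianBlur(im,(3,3),0).astype(np.float32);out=0
    for z in(.056,.062,.068,.074):
        a=TH+IDX;p=proj(np.c_[C[0]+.06*np.cos(a),C[1]+.06*np.sin(a),0*a+z]).astype(np.float32)
        out=out+cv2.remap(f,p[:,:1].copy(),p[:,1:].copy(),cv2.INTER_LINEAR)[:,0]/4
    return out
E
python3 - <<'E'
from h import *
np.set_printoptions(linewidth=200,precision=0,suppress=True)
s0=sig(cv2.imread("pics/s.png"))
q=rot(PHI0)
bot.move_linear(at(.09,0,.08),q);bot.move_linear(at(.09,0,.055))
s1=sig(bot.capture("scene"));s=bot.sense();print(s["joint_positions"].round(2).tolist(),s["tcp_pos"],s["t"])
bot.move_linear(at(.09,0,.048),feed=.06);s=bot.sense();print(s["t"],s["tcp_pos"],s["force"]);bot.sleep(.2);s=bot.sense();print(s["t"],s["tcp_pos"],s["force"])
bot.move_linear(at(.09,0,.055),feed=.05);t=bot.sense()["t"]
# flick speed profile rehearsal is not possible; just check start pose
for p in(at(.066,-.039,.08),at(.066,-.039,.063),at(.066,.025,.063)):print(np.round(bot.solve_ik(p,q),2),p)
for i in range(0,120):print(i*3,s0[i].astype(int).tolist(),s1[i].astype(int).tolist(),end=" | " if i%3<2 else "\n")
E
```

```text
[-0.47, 0.55, 0.77, 1.95, -0.51, 0.84, 2.73] [ 1. -0.  0.] 8.9167
9.1833 [ 1. -0.  0.] [ 0. -1. 10.]
9.3833 [ 1. -0.  0.] [-0. -1. 10.]
[-0.  1.  1.  2. -0.  1.  3.] [np.float64(0.5510257052397445), np.float64(-0.15114995391827196), 0.08]
[-0.  1.  1.  2. -1.  1.  3.] [np.float64(0.5510257052397445), np.float64(-0.15114995391827196), 0.063]
[-1.  0.  1.  2. -0.  1.  3.] [np.float64(0.5067178687708621), np.float64(-0.1049675370537684), 0.063]
0 [138, 231, 254] [140, 233, 254] | 3 [139, 231, 254] [140, 233, 254] | 6 [139, 231, 254] [140, 232, 254]
9 [139, 231, 254] [140, 232, 254] | 12 [139, 231, 254] [140, 233, 254] | 15 [139, 232, 254] [140, 233, 254]
18 [139, 232, 254] [140, 233, 254] | 21 [139, 232, 254] [141, 234, 254] | 24 [140, 233, 255] [141, 234, 255]
27 [140, 233, 254] [142, 235, 255] | 30 [140, 233, 255] [143, 235, 255] | 33 [139, 232, 255] [142, 235, 255]
36 [137, 229, 254] [141, 233, 255] | 39 [134, 225, 253] [139, 230, 254] | 42 [134, 224, 252] [138, 228, 253]
45 [136, 226, 253] [138, 229, 254] | 48 [139, 231, 254] [139, 231, 254] | 51 [139, 231, 254] [139, 231, 254]
54 [
[... 3029 characters left out ...]
8, 230, 254] [140, 233, 255]
306 [138, 231, 254] [139, 233, 255] | 309 [139, 231, 254] [140, 233, 255] | 312 [138, 231, 254] [140, 233, 255]
315 [136, 229, 254] [139, 232, 254] | 318 [134, 227, 254] [137, 230, 254] | 321 [133, 226, 254] [136, 228, 254]
324 [134, 227, 254] [135, 228, 254] | 327 [135, 228, 254] [136, 229, 254] | 330 [137, 230, 254] [138, 231, 254]
333 [138, 231, 254] [139, 232, 254] | 336 [138, 232, 254] [140, 233, 255] | 339 [139, 232, 254] [140, 234, 255]
342 [139, 232, 254] [140, 234, 255] | 345 [139, 231, 254] [140, 233, 255] | 348 [139, 231, 254] [140, 233, 255]
351 [138, 231, 254] [140, 233, 255] | 354 [138, 231, 254] [140, 233, 255] | 357 [138, 231, 254] [140, 233, 255]
```

```bash
cat > run.py <<'E'
from h import *
VIS=(TH>np.radians(222))|(TH<np.radians(48)); q=rot(PHI0); log=[]
def detect():
    t=bot.sense()["t"];b=sig(bot.capture("scene"))[:,0]
    w=np.where(VIS,np.clip(118-b,0,None),0)
    if w.max()<15:return t,None
    return t,np.angle((w*np.exp(1j*TH)).sum())
def step(t,a):
    tl,al,wl=log[-1] if log else (T0,A0,2.4)
    pred=al+wl*(t-tl)*(.95)
    th=a+2*np.pi*round((pred-a)/(2*np.pi))
    L=[(x,y) for x,y,_ in log if t-x<.45]+[(t,th)]
    w=np.polyfit(*np.array(L).T,1)[0] if len(L)>3 else (th-al)/(t-tl)
    log.append((t,th,w))
bot.move_linear(at(.09,0,.10));bot.move_linear(at(.066,-.039,.10));bot.move_linear(at(.066,-.039,.063),q,.06)
bot.sleep(.2)
bot.move_linear(at(.066,.021,.063),feed=.10)
T0=bot.sense()["t"]-.3;A0=-3.11+.37
t,a=detect()
if a is not None:step(t,a)
bot.move_linear(at(.088,.015,.055),feed=.06)
H=at(.088,.015,.047);n=0
while n<150:
    t=bot.sense()["t"]
    if log:
        tl,al,wl=log[-1];p=np.degrees(al+wl*(t-tl)*.95)%360
        if 50<p<215:bot.sleep(.05);continue
    n+=1;t,a=detect()
    if a is None: 
        if log and t-log[-1][0]>12:break
        bot.sleep(.05);continue
    step(t,a);tl,al,w=log[-1]
    now=tl+.05;goal=2*np.pi*np.ceil((al-.2)/(2*np.pi))+.05
    if goal>6 and w<1.7 and al+w*.05+w*.18>=goal-w*.03 and al<goal+.1:
        bot.move_linear(H,feed=.06);break
s=bot.sense();print("end",s["t"],s["tcp_pos"],s["force"],n)
bot.sleep(.3);print(detect(),bot.sense()["force"],bot.sense()["t"])
im=bot.capture("scene");cv2.imwrite("pics/end.png",cv2.resize(im[130:280,220:420],(800,600)))
for l in log[::2]+log[-3:]:print(np.round(l,3))
E
python3 run.py
```

```text
end 18.3333 [ 0.53335322 -0.09912646  0.04999422] [-0.50179608 -1.16341504 18.93880976] 64
(18.6333, np.float64(-0.1505878734647588)) [-0.74024911 -1.02134598 17.89515509] 18.6833
[12.3   -1.177  5.211]
[13.55   3.956  0.161]
[13.95   3.958  0.   ]
[14.05   4.108  1.109]
[14.15   4.374  1.777]
[14.25   4.632  2.079]
[14.35   4.897  2.257]
[14.45   5.147  2.567]
[14.55   5.41   2.594]
[14.65   5.632  2.493]
[14.75   5.839  2.406]
[14.85   6.038  2.254]
[14.95   6.262  2.154]
[15.05   6.51   2.158]
[15.15   6.768  2.342]
[15.25   6.993  2.409]
[16.7   10.242  2.292]
[16.8   10.324  1.063]
[16.9   10.484  1.229]
[17.    10.666  1.474]
[17.1   10.83   1.551]
[17.2   11.014  1.689]
[17.3   11.193  1.759]
[17.4   11.364  1.749]
[17.5   11.532  1.753]
[17.6   11.699  1.71 ]
[17.7   11.844  1.656]
[17.8   12.015  1.627]
[17.9   12.125  1.518]
[18.    12.255  1.399]
[17.9   12.125  1.518]
[17.95  12.182  1.454]
[18.    12.255  1.399]
```

View pics/end.png

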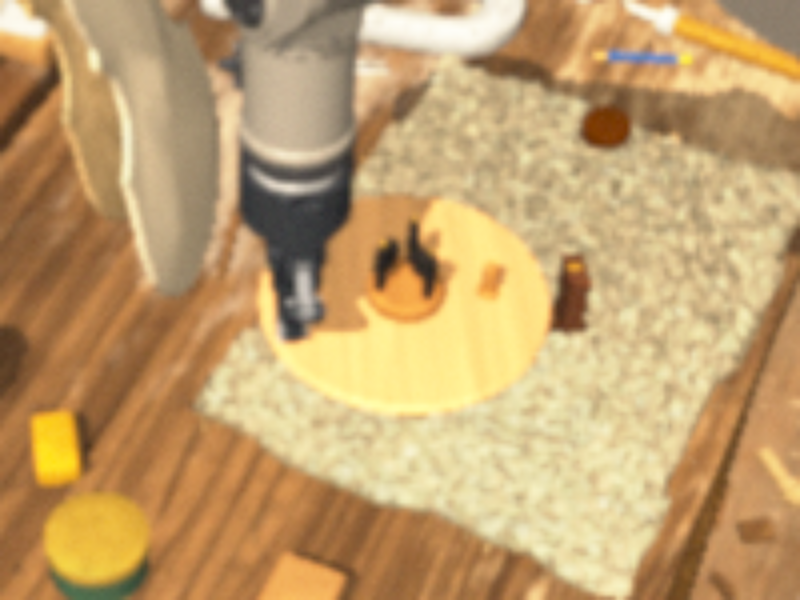

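The image shows the post at crop (490,280), a little short of the block line but in front of it. I'll check the offset numerically using a line from the axis to the block in the same camera.

Run:
```python
from h import *
im=cv2.imread("pics/end.png")
px=lambda x,y:((x+.5)/4+220-.5,(y+.5)/4+130-.5)
ax=np.array([np.cos(IDX),np.sin(IDX)]);sy=np.array([-ax[1],ax[0]]) # sy: +ccw
# post mask in crop (darker blue channel), whole-column centroid ~ mid height z=.064
b=cv2.GaussianBlur(im[:,:,0],(5,5),0);m=np.zeros_like(b);m[255:310,465:520]=(b[255:310,465:520]<110)
M=cv2.moments(m,True);c=(M["m10"]/M["m00"],M["m01"]/M["m00"]);print(c,M["m00"],cv2.boundingRect(m))
for n,p,z in(("post mid",c,.064),("block top",(575,263),.064)):
    d=ray("scene",[px(*p)],z)[0][:2]-C;print(n,d@ax,d@sy)
T=np.load("T1.npy")
for n,uv in(("block w1",(279.6,16)),):
    d=ray("wrist",[uv],.064,T)[0][:2]-C;print(n,d@ax,d@sy)
s=bot.sense();im=bot.capture("top");cv2.imwrite("pics/t2.png",cv2.resize(im[185:265,270:350],(600,600),interpolation=cv2.INTER_CUBIC));print(s["force"],s["t"])
```

```text
(490.9440104166667, 281.0651041666667) 768.0 (477, 263, 29, 37)
post mid 0.06103117313627186 -0.006401094811426835
block top 0.12411539469203395 0.004624098534532793
block w1 0.12248585157554515 0.00043505883175967014
[-1.54023046 -1.05971814 17.89484485] 18.7333
```

View pics/t2.png

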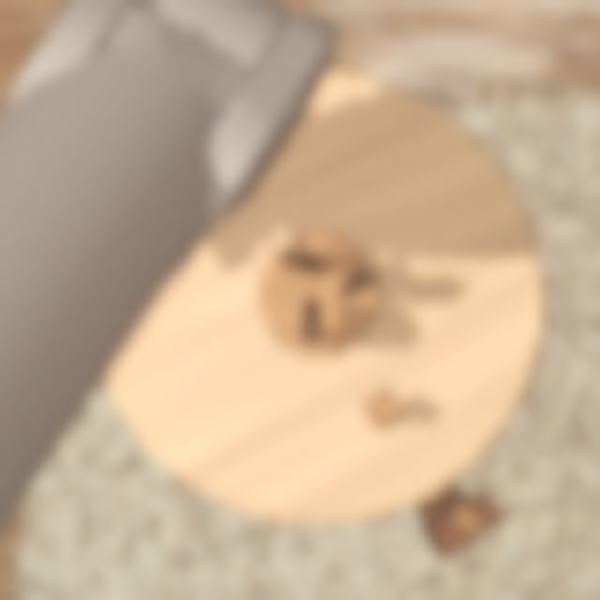

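The top view puts the post at (385,408), on the line from the hub (320,290) to the block (460,520). Its offset is about -6 to -9 mm, inside the ±16 mm limit, and the fingertip is pressing with 18 N. I'm handing it in.

```bash
python3 -c "
from workcell import bot
print(bot.finish_job())"
```

```text
the job is handed in; nothing more can be done
None
```

I flicked the turntable counter-clockwise, let it run freely past the index block, and braked it on a later pass; the post stands about 6–9 mm short of the block's centre line by camera measurement (limit 16 mm), a fingertip is holding the plate at about 18 N, and the job is handed in (no verdict was returned).

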